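# Load a lino block under the spring clip of a carving board

### The job

Load the lino block into the carving board: with one fingertip press the clip's tail all the way down and keep it down while the other fingertip pushes the block along its channel, beneath the jaw, right up to the end stop; then let the clip spring back so that it clamps the block. Only press and push: the block stays flat on the board and is never lifted, and the other things on the bench are left where they are.

Things in the scene. Friction and masses are not known exactly. Their poses are not given: they have to be found in the camera images.
- board: Plywood carving board, fixed; spans x -135..70, y -45..100 mm, top (the bed) at z 18 mm. Origin at bench level on the channel's centre line, below the near face of the jaw; +x is the push direction, z up. Channel along x between rails 8 mm high, inner faces at y -32 and +32 mm, outer -37 and +36; open at the near end, closed by an end stop 12 mm high with its face at x +50 mm.
- clip (a joint): Steel rocker clip (body clip), hinged on a 12 mm bar along board x at y +44 mm, bar's top 20 mm above the bed, x -130..38 mm. Rad: 0 at rest (jaw shut), 0.36 tail pressed to its stop, about 0.19 with the block clamped. Pressing the tail lifts the jaw; a spring returns it: at y +70 mm it takes 3.5 N at first, 8 N fully down. Sliding along x on the tail leaves the angle unchanged.
- tail (a point): Middle of the upper face of the clip's tail, at board x -60, y about +71 mm. Tail: flat steel plate, x -124..4 mm, y 50..92 mm; at rest it slopes up from the bar (upper face 10 mm above the bed beside the bar, 23 mm at the outer edge); pressed to its stop it is level, upper face 6 mm above the bed.
- jaw (a point): Underside of the jaw's lip at its near end (board x 0). The lip is a rounded steel bar 8 mm thick, x 0..30 mm, at y about +7 mm, on a bridge from the hinge bar over the channel. Its underside is 9 mm above the bed at rest (too low for the block), 22 mm at full press.
- block: Loose lino printing block, 60 x 60 mm, 16 mm thick (wood with a grey lino top), about 60 g; origin at the centre of its underside, z up. It starts in the channel, short of the jaw, square to the board. Against the end stop its centre is at board x +20 mm.
- block_center (a point): Centre of the block, half-way up (8 mm above its underside).
- ink_jar_center (a point): Middle of a closed ink jar, 56 mm across, 65 mm high, on the bench; leave alone.
- brush_pot_center (a point): Middle of a white pot 64 mm across with brushes, 126 mm high in all, on the bench; leave alone.
- gouge: Wood-handled carving tool lying on the bench, along its own x axis; leave alone.
- type_tray_center (a point): Middle of a small wooden tray of wooden bits, 90 x 70 x 28 mm, on the bench; leave alone.
Things that resemble listed ones, but are neither listed nor needed, are in the scene too. Of the things like the block, leave any that is blue; of the rest the smaller one is meant.

How it is judged:
On the way, in this order (a step that is already met when the one before it is completed fails the run):
1. the clip's tail is pressed down by a finger while the block is still short of the jaw (value of joint clip above 0.26 rad and contact force between the fingers and clip above 0.5 N and x of block_center in the frame of board below -0.028 m), for 0.1 s.
2. the block is pushed home to the end stop while a finger still holds the clip down (value of joint clip above 0.25 rad and contact force between the fingers and clip above 0.5 N and x of block_center in the frame of board above 0.016 m), for 0.1 s.
At the end, for the whole second after the job is handed in: The block lies flat on the bed against the end stop (within 5 mm), at rest, and the released clip's jaw bears on it (clip at 0.14 to 0.24 rad, more than 1 N) (x of block_center in the frame of board between 0.015 and 0.025 m and y of block_center in the frame of board between -0.005 and 0.005 m and z of block_center in the frame of board below 0.029 m and angle between block's own z axis and vertical below 0.06 rad and value of joint clip between 0.14 and 0.24 rad and contact force between clip and block above 1 N and linear speed of block below 0.01 m/s); the robot touches nothing.
It fails at once if the block is lifted off the bed or tipped (z of block_center in the frame of board above 0.034 m or angle between block's own z axis and vertical above 0.2 rad).
It fails at once if another thing on the bench is moved (distance of any of ink_jar_center, brush_pot_center, gouge, type_tray_center from where it was at the start of the episode above 0.025 m).
It also fails if it takes over 40 s, if anything falls off the work surface, if the arm or the gripper's body presses on something with over 40 N, if the wrist force passes 120 N, or if a joint passes its speed limit or range.

### The arm

A 6-joint arm with a two-finger parallel gripper is mounted at the origin on the work surface. World frame = base frame: x ahead of the robot, y to its left, z up, the work surface at z = 0. Lengths are in m, angles in rad, forces in N, time in s.
With the tool pointing down it reaches from about 0.25 to 0.725 m from the base axis. Payload 4 kg.
Tool frame: the origin (TCP) lies between the finger pads; the fingertips stand 17 mm ahead of it and the grasp point (between the pads) lies 2 mm behind it; z points along the fingers, x is the direction in which the jaws open and shut, and the axes are right-handed (so a half turn about z gives the same grasp; the last joint's range is limited). The gripper opens to 85 mm and grips with 20 to 120 N. Pads are 22 mm wide; open, the fingers measure 114 mm over their backs; the gripper's body (76 mm by 85 mm) begins 54 mm behind the grasp point. The pads swing forward as they close: fully open they stand 13 mm farther back than shut.
Start: joints at [-1.151, 0.241, 0.005, 1.335, 0, 1.571], TCP at [0.204, -0.457, 0.248] pointing down, gripper open.
Joint ranges: [-2.72, 2.72], [-1.05, 1.87], [-1.09, 1.28], [-1.99, 2.15], [-1.42, 1.44], [-3.14, 3.14]. Speed limits (rad/s): [2.79, 2.79, 3.14, 3.14, 3.14, 3.14].

### API

Orientations are given as a unit quaternion [x, y, z, w].
In Python, from workcell import telemetry, cams, workorder gives the robot as it stands. The module is installed in compiled form; this text tells all that it offers.
- The arm moves only by the tool apply_moves, never from a script. Its argument "moves" is a list that holds one entry, the list of rows, each a list of 4 numbers: the shift along the tool's x, y, z in mm, then the turn about the tool's z in degrees. A call has exactly 10 rows; each row shifts and turns the pose as measured when the row begins, along the tool's axes as they then stand; what a row does not reach is not made up. A row lasts 1/10 s, in which the tool goes at most 50 mm and 8.59 degrees, less where a joint would pass 70% of its speed; a pose out of reach is approached as far as the arm can. A call with a gripper value outside its range is refused whole. "hand" is the gripper's target within -1 to 1 (fully open at 1, half-way at 0, shut at -1), set as the call begins (left out, the last holds). The fingers move at their own pace and stop on an object; the grip force is fixed at half the most. Time passes only in rows, so rows that do not move let the fingers close, or fill a call up. It gives the time, the measured TCP pose, the force and the opening at its end, in the units of the state.
- telemetry.get_obs(): the state, without advancing time (a new reading comes with each control period).
- cams.camera(name): name is "scene" or "top" or "wrist"; returns a dict with "color" (420x560x3 uint8, red, green, blue), "fovy" (degrees; the focal length in pixels is half the picture's height over the tangent of half this angle, whatever the lens; pixels are square), "cx", "cy" (the principal point, pixels), "k1" (the pictures are not rectified: a ray, as slopes to the right and down, at radius r is drawn at 1 + k1 r^2 times it, then the intrinsics apply), "camera_from_world" (4x4, takes a point from world to camera coordinates). Camera axes: x right, y down, z forward; pixel columns grow to the right and rows downward; lengths in m; the calibration is good to about 2 mm. A picture is of the moment at which its call begins. There is no depth.
- workorder.job_done(): hands the job in, once; it reports no verdict.
The state is a dict: "clock": time; "joint_pos": joint angles; "joint_vel": joint speeds; "tau": joint torques, N m; "eef_pos": TCP position; "tool_rot": TCP orientation; "ft_force": force on the tool from outside, world axes, zero at the start; "ft_torque": the same for the moment, N m; "grip_width": finger opening in m.
Only numpy, scipy, OpenCV 4.12 (cv2) and the standard library are available. Lean on these libraries where they do the work, as an engineer would, in place of code of your own. Each camera call takes 0.05 s, during which the arm holds its last target. There are 200 camera calls.

## Working session

There is one attempt and no reset: what is moved stays moved. The work goes in short steps, Python scripts to look and compute and a tool call to move; the robot and the scene stay as the last step left them, time stands still between calls to the robot, and variables do not carry over. Pictures are saved under pics/ and viewed, about 8 in all and at most 12, crops included, and the job is handed in when it is done.

Besides the shell and the picture viewer there is one more tool, called by a JSON object that holds its "op" and its "data". apply_moves: Moves the arm, as the interface text tells. Its arguments: {"type":"object","properties":{"moves":{"type":"array"},"hand":{"type":"number"}},"required":["moves"]}

```bash
mkdir -p pics
cat > h.py <<'E'
import numpy as np, cv2
from workcell import telemetry, cams, workorder
def snap(n,f):
    c=cams.camera(n); cv2.imwrite(f'pics/{f}.png',c['color'][:,:,::-1]); np.save(f'pics/{f}.npy',c,allow_pickle=True); return c
def load(f): return np.load(f'pics/{f}.npy',allow_pickle=True).item()
def K(c):
    f=c['color'].shape[0]/2/np.tan(np.radians(c['fovy'])/2); return f
def ray(c,u,v):
    f=K(c); d=np.array([(u-c['cx'])/f,(v-c['cy'])/f]); s=d.copy()
    for _ in range(20): s=d/(1+c['k1']*(s@s))
    T=np.array(c['camera_from_world']); R=T[:3,:3]
    return -R.T@T[:3,3], R.T@np.array([s[0],s[1],1])
def onz(c,u,v,z):
    o,d=ray(c,u,v); return o+d*(z-o[2])/d[2]
def proj(c,p):
    T=np.array(c['camera_from_world']); q=T[:3,:3]@np.array(p)+T[:3,3]; s=q[:2]/q[2]
    s=s*(1+c['k1']*(s@s)); return s*K(c)+[c['cx'],c['cy']]
E
python3 - <<'E'
from h import *
for n in('top','scene'):
    c=snap(n,n+'0'); print(n,c['fovy'],c['cx'],c['cy'],c['k1'],ray(c,280,210))
a=[cv2.imread(f'pics/{n}0.png') for n in('top','scene')]
print(telemetry.get_obs())
E
```

```text
top 46.971195647460924 283.96912941133303 210.0320228146397 0.04510358544657827 (array([0.48909328, 0.05824159, 1.03141774]), array([ 0.0946405 ,  0.02370059, -0.99526324]))
scene 55.70531861402173 274.5823198878948 210.5922716656495 -0.008749489617612148 (array([1.22338403, 0.24363183, 0.57939268]), array([-0.77941231, -0.17943472, -0.60042293]))
{'clock': 0.1, 'joint_pos': array([-1.15098685e+00,  2.41343404e-01,  3.86369175e-03,  1.33518949e+00,
       -2.34078207e-05,  1.57080611e+00]), 'joint_vel': array([-4.23784309e-04, -3.20991420e-03,  2.44272371e-03, -8.40773131e-05,
       -6.73787649e-05, -2.86431384e-04]), 'tau': array([ 2.18228483e-04, -3.73137546e+01,  2.53010255e+01,  1.08465398e-02,
       -1.52781222e-04, -1.49734412e-06]), 'eef_pos': array([ 0.20357216, -0.45610445,  0.24750087]), 'tool_rot': array([ 8.38920835e-01, -5.44252657e-01, -7.91973434e-04, -4.99833330e-04]), 'ft_force': array([ 0.82147978, -0.12151371, -0.00632431]), 'ft_torque': array([ 0.01282499, -0.03175569,  0.01974026]), 'grip_width': 0.0853587798190987}
```

View pics/top0.png

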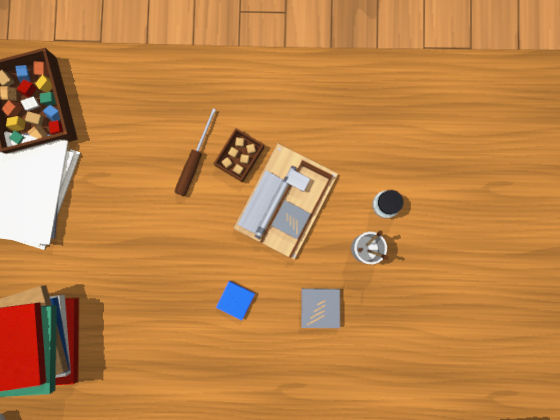

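View pics/scene0.png

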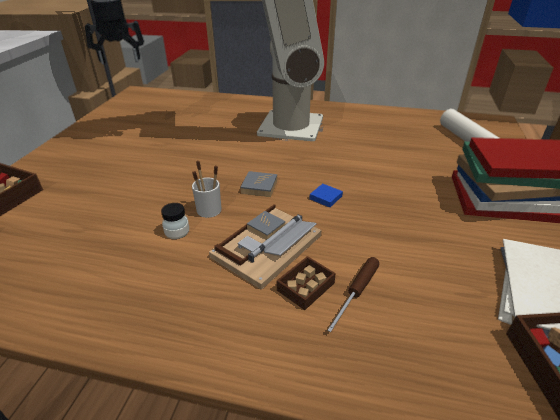

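The top view shows the board at (287,202), tail plate at its left and jaw at (298,180). There are three block-like things: grey in the channel (292,219), blue (236,300), and larger grey on the bench (321,308). The one meant is (292,219), the smaller grey one, in the channel. I'll confirm it in an enlarged crop.

Run:
```python
from h import *
im=cv2.imread('pics/top0.png')[135:270,220:400]
cv2.imwrite('pics/crop0.png',cv2.resize(im,None,fx=4.4,fy=4.4,interpolation=cv2.INTER_CUBIC))
c=load('top0')
for n,p,z in(('TL',(278,145),.018),('TR',(338,176),.018),('BR',(294,259),.018),('BL',(235,226),.018),('blk',(292,219),.034),('pot',(370,248),.08),('jar',(388,204),.065),('tray',(240,155),.028),('big',(321,308),.016)): print(n,onz(c,*p,z).round(4))
```

```text
TL [0.7246 0.0904 0.018 ]
TR [ 0.6608 -0.0384  0.018 ]
BR [0.4836 0.0504 0.018 ]
BL [0.5493 0.176  0.018 ]
blk [0.5659 0.0567 0.034 ]
pot [ 0.5093 -0.0971  0.08  ]
jar [ 0.5984 -0.1346  0.065 ]
tray [0.6989 0.1696 0.028 ]
big [ 0.3846 -0.0077  0.016 ]
```

View pics/crop0.png

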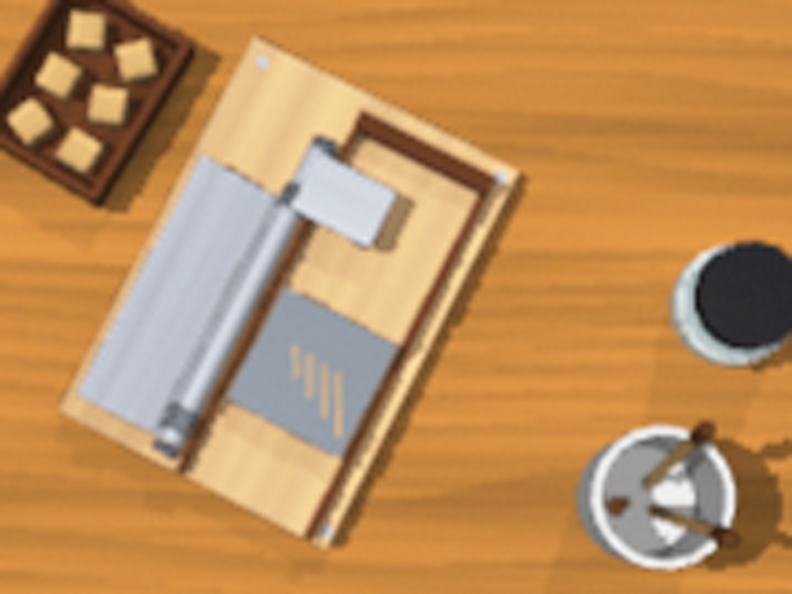

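The crop confirms it: a grey block with carved lines lies in the channel (crop ~(315,372)), short of the jaw (345,205). Next I'll fit the board frame.

```bash
cat >> h.py <<'E'
def fit(B,W):
    B,W=np.array(B,float)/1000,np.array(W)[:,:2]; b=B-B.mean(0); w=W-W.mean(0)
    a=np.arctan2((b[:,0]*w[:,1]-b[:,1]*w[:,0]).sum(),(b*w).sum()); R=np.array([[np.cos(a),-np.sin(a)],[np.sin(a),np.cos(a)]])
    t=W.mean(0)-R@B.mean(0); return a,R,t,((W-t)@R-B)*1000
E
python3 - <<'E'
from h import *
c=load('top0'); f=lambda u,v,z: onz(c,220+(u+.5)/4.4-.5,135+(v+.5)/4.4-.5,z)
a,R,t,r=fit([(70,100),(70,-45),(-135,-45),(-135,100)],[f(258,37,.018),f(522,172,.018),f(326,548,.018),f(62,408,.018)])
print(np.degrees(a),t,r.round(1))
b=lambda p:(((p[:2]-t)@R)*1000).round(1)
for n,p in dict(bl1=(288,291),bl2=(403,347),bl3=(337,456),bl4=(228,400)).items(): print(n,b(f(*p,.034)))
for n,p in dict(jaw1=(392,190),jaw2=(372,247)).items(): print(n,b(f(*p,.035)))
for n,p in dict(tail1=(205,157),tail2=(80,400)).items(): print(n,b(f(*p,.041)))
q=telemetry.get_obs()
for X,Y in((-100,35),(-21,35)): print(X,Y,R@[X/1e3,Y/1e3]+t)
E
```

```text
-26.12702112706883 [0.62313168 0.03119637] [[-1.  -0.7]
 [-0.9  0.9]
 [ 0.7  1.2]
 [ 1.2 -1.4]]
bl1 [-35.6  28. ]
bl2 [-34.1 -32.3]
bl3 [-93.9 -28.4]
bl4 [-94.3  29.1]
jaw1 [29.7  6.6]
jaw2 [1.2 2.4]
tail1 [ 2.  91.7]
tail2 [-126.6   89.9]
-100 35 [0.54876237 0.10665633]
-21 35 [0.61969015 0.07186768]
```

{"op": "apply_moves", "data": {"moves": [[[-26,-36,0,0],[-26,-36,0,0],[-26,-36,0,0],[-26,-36,0,0],[-26,-36,0,0],[-26,-36,0,0],[-26,-36,0,0],[-26,-36,0,0],[-26,-36,0,0],[-26,-36,0,0]]], "hand": 0.42}}

```text
clock: 1.1
eef_pos: [0.4313, -0.0628, 0.2438]
tool_rot: [0.835, -0.55, -0.003, -0.0]
ft_force: [1.4, -0.9, -0.4]
grip_width: 0.0604
```

{"op": "apply_moves", "data": {"moves": [[[0,0,0,-8.5],[0,0,0,-8.5],[0,0,0,-8.5],[0,0,0,-8.5],[0,0,0,-8.5],[0,0,0,-8.5],[0,0,0,-8.5],[0,0,0,-8.5],[0,0,0,-8.5],[0,0,0,-8.5]]]}}

```text
clock: 2.1
eef_pos: [0.431, -0.0545, 0.2388]
tool_rot: [0.986, 0.169, -0.007, -0.005]
ft_force: [-0.0, -0.1, 0.4]
grip_width: 0.0606
```

{"op": "apply_moves", "data": {"moves": [[[0,0,0,-7.6],[0,0,0,-7.6],[0,0,0,-7.6],[0,0,0,-7.6],[0,0,0,-7.6],[0,0,0,-7.6],[48,6,0,0],[48,6,0,0],[48,6,0,0],[48,6,0,0]]]}}

```text
clock: 3.1
eef_pos: [0.526, 0.1119, 0.2339]
tool_rot: [0.837, 0.547, -0.009, -0.009]
ft_force: [1.3, -0.3, -0.5]
grip_width: 0.0603
```

```bash
cat >> h.py <<'E'
R=np.array([[.8978,.4404],[-.4404,.8978]]); t=np.array([.62313,.03120])
from scipy.spatial.transform import Rotation as Ro
def st():
    o=telemetry.get_obs(); M=Ro.from_quat(o['tool_rot']).as_matrix()
    print('t',round(o['clock'],2),'board xy',((o['eef_pos'][:2]-t)@R*1000).round(1),'z',round(o['eef_pos'][2]*1e3,1),'yaw x-axis deg',np.degrees(np.arctan2(M[1,0],M[0,0])).round(2),'toolz',M[:,2].round(3),'F',o['ft_force'].round(1),'w',o['grip_width'].round(4))
E
python3 - <<'E'
from h import *
c=snap('wrist','w0'); st(); print(ray(c,280,210)); 
for p in((-30,35),(-60,0)): print(proj(c,np.r_[R@(np.array(p)/1e3)+t,.018]))
E
```

```text
Traceback (most recent call last):
  File "h.py", line 26, in st
    print('t',round(o['clock'],2),'board xy',((o['eef_pos'][:2]-t)@R*1000).round(1),'z',round(o['eef_pos'][2]*1e3,1),'yaw x-axis deg',np.degrees(np.arctan2(M[1,0],M[0,0])).round(2),'toolz',M[:,2].round(3),'F',o['ft_force'].round(1),'w',o['grip_width'].round(4))
                                                                                                                                                                                                                                            ^^^^^^^^^^^^^^^^^^^^^
AttributeError: 'float' object has no attribute 'round'
```

View pics/w0.png

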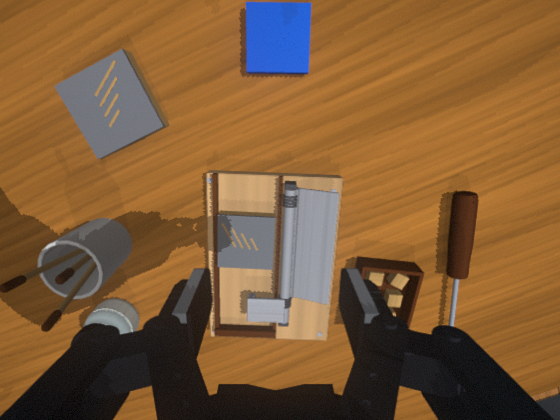

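The wrist view shows the board (corners ~(211,173), (342,177), (328,340), (210,337)) and the block at (246,241). The fingers flank the image from about (195,300) and (360,300).

```bash
sed -i "s/o\['grip_width'\].round(4)/o['grip_width']/" h.py
python3 - <<'E'
from h import *
st(); c=load('w0')
f=lambda p,z:onz(c,*p,z)
a,R2,t2,r=fit([(70,100),(70,-45),(-135,-45),(-135,100)],[f((328,340),.018),f((210,337),.018),f((212,173),.018),f((342,177),.018)])
print(np.degrees(a),t2,r.round(1))
b=lambda p:(((p[:2]-t)@R)*1000).round(1)
b2=lambda p:(((p[:2]-t2)@R2)*1000).round(1)
for p in((218,212),(218,269)): print('block',b(f(p,.034)),b2(f(p,.034)))
for p in((338,191),(327,303)): print('tail',b(f(p,.041)),b2(f(p,.041)))
# fingers' inner tips
for p in ((210,270),(342,270)): print('tip', b(f(p,.217)),b(f(p,.225)))
cr=cv2.imread('pics/w0.png')[160:350,170:400]; cv2.imwrite('pics/w0c.png',cv2.resize(cr,None,fx=3.4,fy=3.1,interpolation=cv2.INTER_CUBIC))
E
```

```text
t 3.15 board xy [-122.5   37.1] z 232.7 yaw x-axis deg 66.74 toolz [-0.023  0.011 -1.   ] F [6.8 3.4 1. ] w 0.06110415589219466
-25.97240472278121 [0.62401772 0.03335616] [[-1.2 -0.1]
 [ 1.  -1.1]
 [ 0.8  4.9]
 [-0.6 -3.6]]
block [-96.7 -29.4] [-96.7 -31.5]
block [-31.2 -30. ] [-31.2 -32.2]
tail [-126.2   91.1] [-125.8   89.1]
tail [ 1.4 91.7] [ 1.8 89.4]
tip [-125.4   -2. ] [-129.6   -0.4]
tip [-128.4   61.8] [-132.4   59.9]
```

{"op": "apply_moves", "data": {"moves": [[[-1,7,0,1.5],[-1,7,0,1.5],[0,0,26,0],[0,0,26,0],[0,0,26,0],[0,0,26,0],[0,0,26,0],[0,0,20,0],[0,0,0,0],[0,0,0,0]]]}}

```text
clock: 4.15
eef_pos: [0.5376, 0.0992, 0.0777]
tool_rot: [0.856, 0.517, -0.009, -0.009]
ft_force: [-0.0, 0.2, 0.8]
grip_width: 0.0605
```

Run:
```python
from h import *
st(); c=snap('wrist','w1'); snap('scene','s1'); st()
a=cv2.imread('pics/w1.png'); s=cv2.imread('pics/s1.png')[110:310,170:370]
s=cv2.resize(s,(420,420),interpolation=cv2.INTER_CUBIC); a=a[:,90:470]
cv2.imwrite('pics/v1.png',np.hstack([a,s]))
```

```text
t 4.15 board xy [-106.8   23.4] z 77.7 yaw x-axis deg 62.28 toolz [-0.025  0.007 -1.   ] F [-0.   0.2  0.8] w 0.06053900486183427
t 4.25 board xy [-106.5   24.1] z 78.3 yaw x-axis deg 62.33 toolz [-0.023  0.007 -1.   ] F [ 0.3 -0.1 -0.1] w 0.060738577886671065
```

View pics/v1.png

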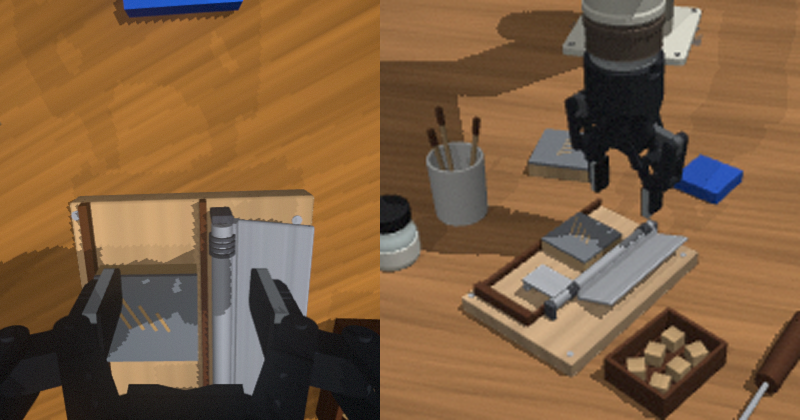

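{"op": "apply_moves", "data": {"moves": [[[6,-2,0,-0.8],[5,-2,0,-0.8],[0,0,0,0],[0,0,4,0],[0,0,4,0],[0,0,4,0],[0,0,4,0],[0,0,0,0],[0,0,0,0],[0,0,0,0]]]}}

```text
clock: 5.25
eef_pos: [0.5418, 0.1133, 0.0646]
tool_rot: [0.848, 0.531, -0.005, -0.008]
ft_force: [-0.2, -0.1, -0.4]
grip_width: 0.0605
```

Run:
```python
from h import *
st(); c=snap('wrist','w2')
# tips: inner pads at y=35+-30.3
cc=load('w2')
o=telemetry.get_obs();M=Ro.from_quat(o['tool_rot']).as_matrix()
for s in(-1,1):
  for zz in(.004,.010,.017):
    for yy in (-.011,.011): print(s,zz,yy,proj(cc,o['eef_pos']+M@[s*o['grip_width']/2,yy,zz]).round(0))
```

```text
t 5.25 board xy [-109.2   37.9] z 64.6 yaw x-axis deg 64.09 toolz [-0.017  0.008 -1.   ] F [-0.2 -0.1 -0.4] w 0.06049448348648494
-1 0.004 -0.011 [206. 270.]
-1 0.004 0.011 [209. 312.]
-1 0.01 -0.011 [208. 264.]
-1 0.01 0.011 [211. 305.]
-1 0.017 -0.011 [211. 257.]
-1 0.017 0.011 [214. 297.]
1 0.004 -0.011 [344. 270.]
1 0.004 0.011 [341. 312.]
1 0.01 -0.011 [341. 264.]
1 0.01 0.011 [338. 305.]
1 0.017 -0.011 [339. 257.]
1 0.017 0.011 [336. 296.]
```

View pics/w2.png

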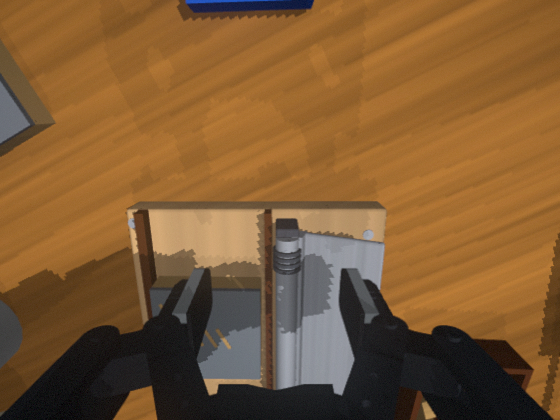

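Wrist view: the fingertips at (205,267) and (343,268) stand about 7 mm past the TCP. The right finger is over the tail and the left over the channel behind the block. I'll shift slightly back and descend.

{"op": "apply_moves", "data": {"moves": [[[-1,-2,0,0],[-1,-1,0,0],[0,0,0,0],[0,0,4,0],[0,0,4,0],[0,0,4,0],[0,0,4,0],[0,0,4,0],[0,0,0,0],[0,0,0,0]]]}}

```text
clock: 6.3
eef_pos: [0.5385, 0.1132, 0.0441]
tool_rot: [0.848, 0.531, -0.004, -0.008]
ft_force: [-2.5, -0.6, 3.4]
grip_width: 0.0609
```

```bash
python3 -c "
from h import *
st()"
```

```text
t 6.3 board xy [-112.    36.3] z 44.1 yaw x-axis deg 64.09 toolz [-0.015  0.009 -1.   ] F [-2.5 -0.6  3.4] w 0.06088201214794067
```

{"op": "apply_moves", "data": {"moves": [[[0,0,3,0],[0,0,3,0],[0,0,3,0],[0,0,2,0],[0,0,2,0],[0,0,2,0],[0,0,2,0],[0,0,0,0],[0,0,0,0],[0,0,0,0]]]}}

```text
clock: 7.3
eef_pos: [0.5383, 0.1127, 0.038]
tool_rot: [0.848, 0.531, -0.001, -0.007]
ft_force: [-2.6, -0.5, 6.4]
grip_width: 0.0604
```

```bash
python3 -c "
from h import *
st()"
```

```text
t 7.3 board xy [-112.1   35.9] z 38.0 yaw x-axis deg 64.11 toolz [-0.008  0.011 -1.   ] F [-2.6 -0.5  6.4] w 0.06040127328989994
```

{"op": "apply_moves", "data": {"moves": [[[0,0,4,0],[0,0,4,0],[0,0,4,0],[0,0,4,0],[0,0,4,0],[0,0,4,0],[0,0,4,0],[0,0,3,0],[0,0,3,0],[0,0,3,0]]]}}

```text
clock: 8.3
eef_pos: [0.5382, 0.1123, 0.0344]
tool_rot: [0.847, 0.531, 0.008, -0.006]
ft_force: [-9.2, -2.8, 22.4]
grip_width: 0.0608
```

```bash
python3 -c "
from h import *
st()"
```

```text
t 8.3 board xy [-112.    35.4] z 34.4 yaw x-axis deg 64.22 toolz [ 0.008  0.019 -1.   ] F [-9.2 -2.8 22.4] w 0.060752010176454
```

Run:
```python
from h import *
c=snap('scene','s2'); snap('wrist','w3'); st()
a=cv2.imread('pics/w3.png')[:,90:470]; s=cv2.imread('pics/s2.png')[170:290,200:330]
cv2.imwrite('pics/v2.png',np.hstack([a,cv2.resize(s,(420,420),interpolation=cv2.INTER_CUBIC)]))
```

```text
t 8.4 board xy [-111.9   35.4] z 34.4 yaw x-axis deg 64.21 toolz [ 0.008  0.019 -1.   ] F [-7.9 -2.8 22.4] w 0.06074622643048242
```

View pics/v2.png

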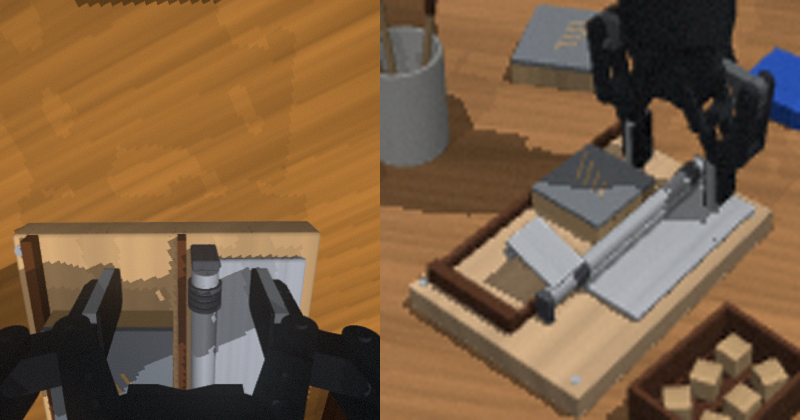

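The tail lies level and the jaw is raised, with the block still short of it. Now I push with a light down-bias.

{"op": "apply_moves", "data": {"moves": [[[0,4,2,0],[0,5,2,0],[0,5,2,0],[0,5,2,0],[0,5,2,0],[0,5,2,0],[0,5,2,0],[0,5,2,0],[0,5,2,0],[0,5,2,0]]]}}

```text
clock: 9.4
eef_pos: [0.5592, 0.1078, 0.0339]
tool_rot: [0.841, 0.54, 0.004, -0.033]
ft_force: [-11.8, -0.3, 20.6]
grip_width: 0.0608
```

```bash
python3 -c "
from h import *
st()"
```

```text
t 9.4 board xy [-91.1  40.6] z 33.9 yaw x-axis deg 65.35 toolz [-0.029  0.06  -0.998] F [-11.8  -0.3  20.6] w 0.06082025465594749
```

{"op": "apply_moves", "data": {"moves": [[[-1.5,8,1,0.3],[-1.5,9,1,0.3],[-1.5,9,1,0.3],[-1.5,9,1,0.3],[-1.5,9,1,0],[-1,9,1,0],[-1,9,1,0],[0,0,0,0],[0,0,0,0],[0,0,0,0]]]}}

```text
clock: 10.4
eef_pos: [0.6016, 0.0885, 0.0359]
tool_rot: [0.842, 0.537, 0.007, -0.053]
ft_force: [-2.7, -0.2, 4.6]
grip_width: 0.0604
```

Run:
```python
from h import *
c=snap('scene','s3'); st()
s=cv2.imread('pics/s3.png')[150:290,190:350]
cv2.imwrite('pics/v3.png',cv2.resize(s,None,fx=4.2,fy=4.2,interpolation=cv2.INTER_CUBIC))
```

```text
t 10.45 board xy [-44.6  42. ] z 36.0 yaw x-axis deg 64.93 toolz [-0.044  0.096 -0.994] F [-2.2 -0.8  5.5] w 0.060766655851296994
```

View pics/v3.png

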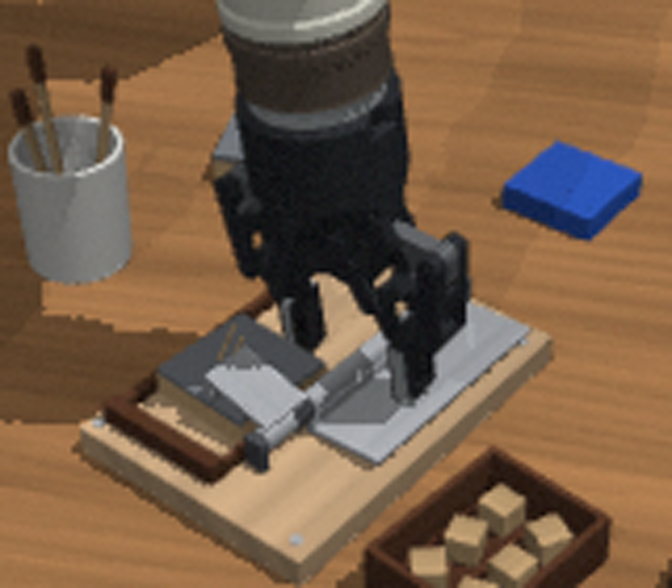

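{"op": "apply_moves", "data": {"moves": [[[-1,0,3,0],[-1,0,3,0],[-1,7,2,0.3],[-1,7,2,0.3],[-1,7,2,0],[-1,6,2,0],[-1,5,2,0],[0,4,2,0],[0,3,2,0],[0,2,2,0]]]}}

```text
clock: 11.45
eef_pos: [0.6179, 0.0825, 0.0333]
tool_rot: [0.841, 0.536, 0.006, -0.075]
ft_force: [-6.3, 0.1, 16.8]
grip_width: 0.0607
```

Run:
```python
from h import *
c=snap('scene','s4'); st()
s=cv2.imread('pics/s4.png')[170:290,200:330]
cv2.imwrite('pics/v4.png',cv2.resize(s,None,fx=4.6,fy=4.6,interpolation=cv2.INTER_CUBIC))
```

```text
t 11.5 board xy [-27.2  43.7] z 33.2 yaw x-axis deg 64.67 toolz [-0.071  0.132 -0.989] F [-9.4  0.2 17.4] w 0.06063297969199872
```

View pics/v4.png

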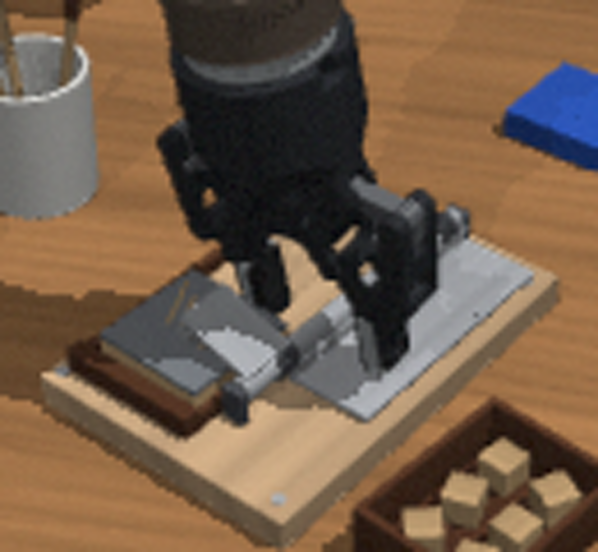

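{"op": "apply_moves", "data": {"moves": [[[0,7,1,0],[0,7,1,0],[0,7,1,0],[0,7,1,0],[0,7,1,0],[0,6,1,0],[0,6,1,0],[0,5,1,0],[0,4,1,0],[0,4,1,0]]]}}

```text
clock: 12.5
eef_pos: [0.6225, 0.0809, 0.0341]
tool_rot: [0.84, 0.529, -0.023, -0.12]
ft_force: [-10.3, 2.4, 16.4]
grip_width: 0.0606
```

Run:
```python
from h import *
c=load('s4'); 
for u,v in((103,340),(222,388)): print(((onz(c,200+u/4.6,170+v/4.6,.034)[:2]-t)@R*1000).round(1))
c=snap('scene','s5'); st()
s=cv2.imread('pics/s5.png')[170:290,200:330]
cv2.imwrite('pics/v5.png',cv2.resize(s,None,fx=4.6,fy=4.6,interpolation=cv2.INTER_CUBIC))
```

```text
[ 46.  -22.5]
[35.5 40.1]
t 12.55 board xy [-22.5  44.3] z 34.1 yaw x-axis deg 63.88 toolz [-0.166  0.177 -0.97 ] F [-11.2   3.   17.3] w 0.061020272546418515
```

View pics/v5.png

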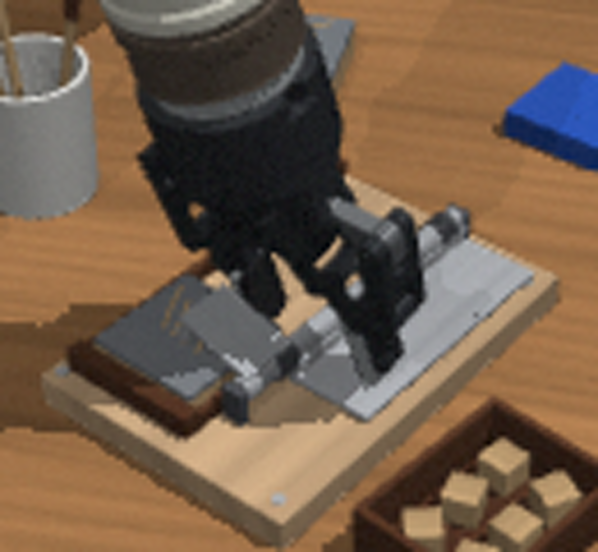

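Run:
```python
from h import *
f=lambda c,u,v,z:((onz(c,200+u/4.6,170+v/4.6,z)[:2]-t)@R*1000).round(1)
c=load('s5')
print('front',f(c,92,342,.034),f(c,193,398,.034),'mid',f(c,140,369,.034))
print('stop near top edge x=50,z=.030 proj (crop px):')
for y in(-25,-10,5,20): 
  for X,z in((50,.030),(50,.034),(44,.034)):
    p=proj(c,np.r_[R@[X/1e3,y/1e3]+t,z]); print(y,X,z,((p-[200,170])*4.6).round(0),end=' ')
  print()
# intensity profile along board x on block top at y=-15
im=c['color'].astype(int)
for y in(-20,-10,0):
  print(y,[(X,*im[int(round(q[1])),int(round(q[0]))]) for X in range(36,62,3) for q in [proj(c,np.r_[R@[X/1e3,y/1e3]+t,.034])]])
```

```text
front [ 50.1 -25.4] [48.  34.6] mid [49.2  3.9]
stop near top edge x=50,z=.030 proj (crop px):
-25 50 0.03 [ 94. 349.] -25 50 0.034 [ 93. 342.] -25 44 0.034 [102. 335.] 
-10 50 0.03 [117. 363.] -10 50 0.034 [116. 357.] -10 44 0.034 [126. 349.] 
5 50 0.03 [141. 378.] 5 50 0.034 [141. 371.] 5 44 0.034 [150. 364.] 
20 50 0.03 [166. 393.] 20 50 0.034 [165. 386.] 20 44 0.034 [175. 378.] 
-20 [(36, np.int64(77), np.int64(78), np.int64(81)), (39, np.int64(74), np.int64(76), np.int64(79)), (42, np.int64(75), np.int64(77), np.int64(80)), (45, np.int64(77), np.int64(79), np.int64(83)), (48, np.int64(68), np.int64(68), np.int64(71)), (51, np.int64(89), np.int64(72), np.int64(53)), (54, np.int64(53), np.int64(34), np.int64(21)), (57, np.int64(51), np.int64(30), np.int64(18)), (60, np.int64(48), np.int64(30), np.int64(21))]
-10 [(36, np.int64(77), np.int64(79), np.int64(82)), (39, np.int64(77), np.int64(79), np.int64(82)), (42, np.int64(79), np.int64(80), np.int64(84)), (45, np.int64(78), np.int64(80), np.int64(83)), (48, np.int64(63), np.int64(65), np.int64(69)), (51, np.int64(77), np.int64(62), np.int64(47)), (54, np.int64(50), np.int64(29), np.int64(18)), (57, np.int64(54), np.int64(33), np.int64(23)), (60, np.int64(51), np.int64(34), np.int64(22))]
0 [(36, np.int64(76), np.int64(80), np.int64(81)), (39, np.int64(79), np.int64(80), np.int64(83)), (42, np.int64(75), np.int64(76), np.int64(80)), (45, np.int64(77), np.int64(77), np.int64(81)), (48, np.int64(70), np.int64(72), np.int64(76)), (51, np.int64(65), np.int64(48), np.int64(34)), (54, np.int64(53), np.int64(33), np.int64(24)), (57, np.int64(52), np.int64(32), np.int64(23)), (60, np.int64(52), np.int64(31), np.int64(21))]
```

{"op": "apply_moves", "data": {"moves": [[[0,3,3,0],[0,3,3,0],[0,3,3,0],[0,3,3,0],[0,3,3,0],[0,0,3,0],[0,0,3,0],[0,0,3,0],[0,0,3,0],[0,0,3,0]]]}}

```text
clock: 13.55
eef_pos: [0.6223, 0.0812, 0.034]
tool_rot: [0.843, 0.523, -0.024, -0.125]
ft_force: [-4.4, -2.1, 15.5]
grip_width: 0.0605
```

Run:
```python
from h import *
c=snap('scene','s6'); st()
s=cv2.imread('pics/s6.png')[170:290,200:330]
s=cv2.resize(s,None,fx=4.6,fy=4.6,interpolation=cv2.INTER_CUBIC)
g=lambda X,y,z:tuple(int(v) for v in ((proj(c,np.r_[R@[X/1e3,y/1e3]+t,z])-[199.5,169.5])*4.6))
# tail end edge drawn for pressed (green) and 0.25 rad (red)
def z(y,a): # upper-face height: level .024 at .36; hinge y44
    return .024+np.tan(.36-a)*(y-50)/1e3+.004*(.36-a)/.36
for a,col in((.36,(0,255,0)),(.25,(0,0,255))):
    cv2.line(s,g(4,80,z(80,a)),g(4,92,z(92,a)),col,1); cv2.line(s,g(4,92,z(92,a)),g(-124,92,z(92,a)),col,1)
for y in(-25,): cv2.line(s,g(50,-25,.034),g(50,25,.034),(255,0,255),1)
cv2.imwrite('pics/v6.png',s)
```

```text
t 13.6 board xy [-22.8  44.5] z 34.0 yaw x-axis deg 63.06 toolz [-0.172  0.185 -0.968] F [-3.5 -2.7 15.5] w 0.0606408611867786
```

View pics/v6.png

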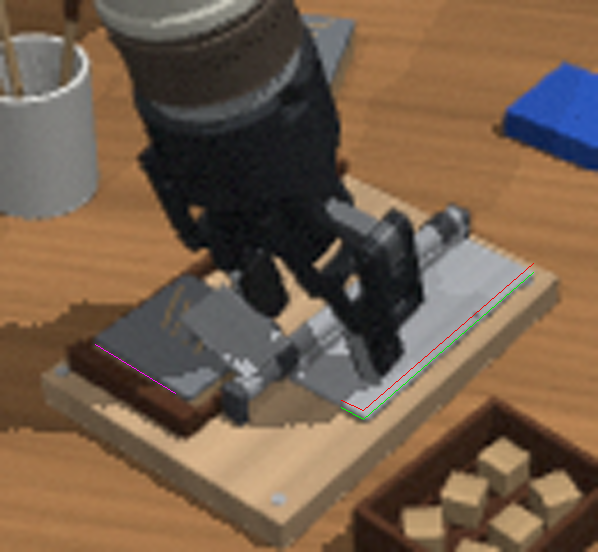

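The tail edge lies on the fully-pressed line (green) and the block's front edge on the stop line (magenta): the block is home with the clip held. Now I back off slightly and release upward.

{"op": "apply_moves", "data": {"moves": [[[0,-4,0,0],[0,-4,0,0],[0,-3,-4,0],[1,-3,-6,0],[1,-4,-8,0],[1,-4,-10,0],[2,-8,-20,0],[2,-10,-30,0],[2,-10,-30,0],[0,-10,-30,0]]]}}

```text
clock: 14.6
eef_pos: [0.594, 0.0891, 0.1843]
tool_rot: [0.843, 0.523, -0.028, -0.127]
ft_force: [0.8, -0.2, 0.5]
grip_width: 0.0606
```

Run:
```python
from h import *
st(); c=snap('scene','s7'); d=snap('top','t7')
s=cv2.resize(cv2.imread('pics/s7.png')[170:290,200:330],(400,369),interpolation=cv2.INTER_CUBIC)
u=cv2.resize(cv2.imread('pics/t7.png')[135:270,220:360],(383,369),interpolation=cv2.INTER_CUBIC)
cv2.imwrite('pics/v7.png',np.hstack([s,u]))
im=c['color'].astype(int)
for y in(-20,-10): print(y,[(X,tuple(map(int,im[int(round(q[1])),int(round(q[0]))]))) for X in range(42,58,3) for q in [proj(c,np.r_[R@[X/1e3,y/1e3]+t,.034])]])
```

```text
t 14.6 board xy [-51.7  39.2] z 184.3 yaw x-axis deg 63.0 toolz [-0.18   0.184 -0.966] F [ 0.8 -0.2  0.5] w 0.060617639093144715
-20 [(42, (121, 125, 129)), (45, (122, 125, 132)), (48, (89, 92, 95)), (51, (98, 76, 55)), (54, (88, 58, 39)), (57, (84, 52, 35))]
-10 [(42, (122, 126, 131)), (45, (121, 125, 131)), (48, (74, 76, 80)), (51, (81, 62, 45)), (54, (86, 54, 38)), (57, (86, 54, 35))]
```

View pics/v7.png

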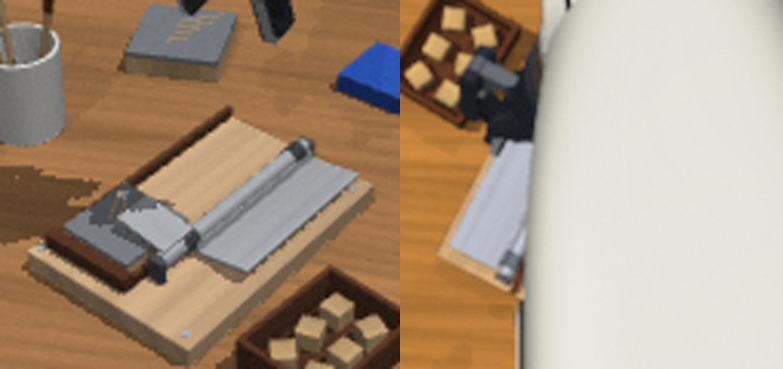

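The block sits against the stop with the jaw on it and the tail half raised; the hand is clear. I'll let everything come to rest and hand in.

{"op": "apply_moves", "data": {"moves": [[[0,0,0,0],[0,0,0,0],[0,0,0,0],[0,0,0,0],[0,0,0,0],[0,0,0,0],[0,0,0,0],[0,0,0,0],[0,0,0,0],[0,0,0,0]]]}}

```text
clock: 15.7
eef_pos: [0.5944, 0.0893, 0.1849]
tool_rot: [0.843, 0.523, -0.028, -0.126]
ft_force: [0.1, 0.7, -0.5]
grip_width: 0.0606
```

```bash
python3 -c "
from h import *
st(); print(workorder.job_done())"
```

```text
t 15.7 board xy [-51.4  39.5] z 184.9 yaw x-axis deg 63.02 toolz [-0.178  0.184 -0.967] F [ 0.1  0.7 -0.5] w 0.06062157735954764
the job is handed in; nothing more can be done
None
```

The lino block is pushed up to the end stop with the clip clamped on it, and I handed the job in at 15.7 s; no verdict was given. One fingertip held the tail down while the other pushed the block under the jaw. I then backed off and lifted clear so the clip sprang back.

**Block position:** before release, the tail's edge lay on the fully-pressed line. The block's front edge measured about x +49 to +50 mm, with the stop at +50. After release it was still there, with the jaw resting on the block and the tail half raised.

**Hand:** it ended clear of everything, about 185 mm up, with under 1 N on the wrist.

**Not measured or off plan:**
- The tool tilted under load, reaching about 15° by the end of the push, so the pushing finger may have brushed the bed.
- The final clip angle, the clamp force and the block's sideways position were only judged from the picture.
- The last top view was mostly blocked by the arm. The pot and tray showed no shift in the views taken, but I did not measure them, and the ink jar and gouge were outside the last pictures I viewed.

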